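# Close the tympan on the type

### The job

Two small card-proofing presses stand open on the printer's bench; one has lines of metal type set in its bed, the other bed is empty. Take the flap of the press with the type by its bar handle, swing it up and over, and lower it gently until it lies shut over the type, without letting it slam. Leave the flap of the empty press as it is.

Things in the scene. Friction and masses are not known exactly. Their poses are not given: they have to be found in the camera images.
- press: Press with type: fixed wooden base 150 (x) x 200 (y) x 12 mm. Origin on the table straight below the hinge's middle; z up. The hinge line runs along its x, level, 50 mm above the origin. On the -y side the bed: aluminium frame 124 x 86 mm, top 44 mm above the table, full of metal type; on the +y side two posts carry the open flap. The empty press, else the same, stands on the robot's other side.
- tympan (a joint): Hinge angle (rad) of the flap over the type. 0: open, resting on its posts, pointing to the press's +y, 20 degrees above level. Grows as it swings up and over: 1.22 upright, 2.793 shut on its stop, level over the bed. The hinge is nearly frictionless: the flap falls to the side it leans to, so carry it all the way; let go with the bar over 15 mm above its shut height, it slams.
- tympan_bar (a point): Middle of the flap's handle bar: round steel rod 10 mm thick, parallel to the hinge, 130 mm from it, 94 mm clear between the arms of its U, 40 mm clear to the panel (plywood, 118 wide, 10 thick, ends 85 mm from the hinge; flap 0.25 kg). It turns between flat fingers pinching it across from above, so they can stay upright. Bar height: 94 mm open, 180 upright, 50 shut (only table below it).
- spare_tympan (a joint): Hinge angle of the flap of the empty press, rad; 0 is open, resting on its posts, as it must stay.

How it is judged (in metres and radians):
On the way:
1. the flap of the press with the type is carried past upright (value of joint tympan between 1.4 and 2.6 rad), for 0.1 s.
At the end, for the whole second after the job is handed in: The flap over the type lies shut on its stop (within 0.12 rad, 7 degrees, of fully shut), let go and at rest; the flap of the empty press still lies open (within 0.17 rad, 10 degrees, of its posts) (value of joint tympan above 2.67 rad and velocity of joint tympan between -0.1 and 0.1 rad/s and value of joint spare_tympan below 0.17 rad); the robot touches nothing.
It fails at once if the flap slams: it swings faster than 4 rad/s (its bar at 0.5 m/s) over the last 30 degrees before shut (value of joint tympan above 2.27 rad and velocity of joint tympan above 4 rad/s).
It fails at once if the flap of the empty press is lifted more than 10 degrees (value of joint spare_tympan above 0.17 rad).
It also fails if it takes over 42 s, if anything falls off the work surface, if the arm or the gripper's body presses on something with over 40 N, if the wrist force passes 120 N, or if a joint passes its speed limit or range.

### The arm

A 7-joint arm with a two-finger parallel gripper is mounted at the origin on the work surface. World frame = base frame: x ahead of the robot, y to its left, z up, the work surface at z = 0. Lengths are in m, angles in degrees, forces in N, time in s.
With the tool pointing down it reaches from about 0.425 to 0.875 m from the base axis. Payload 4.7 kg.
Tool frame: the origin (TCP) lies at the very end of the fingers, on their centre line; the grasp point (between the pads) lies 19 mm behind it; z points along the fingers, y is the direction in which the jaws open and shut (so a half turn about z gives the same grasp; the last joint's range is limited). The gripper opens to 87 mm and grips with 3 to 60 N. Pads are 19 mm wide; open, the fingers measure 117 mm over their backs; the gripper's body (75 mm by 190 mm) begins 51 mm behind the grasp point.
Start: joints at [72.084, 18.392, -4.016, 83.108, 1.295, 78.541, -3.26], TCP at [0.209, -0.616, 0.223] pointing down, gripper open.
Joint ranges: [-163.93, 163.93], [-17.29, 119.83], [-79.2, 71.16], [3.27, 140.29], [-89.18, 269.18], [5.43, 117.66], [-154.24, 154.24]. Speed limits (degrees/s): [147.25, 147.25, 180, 180, 180, 180, 180].

### API

Orientations are given as [roll, pitch, yaw] about the fixed x, y, z axes, in that order (R = Rz(yaw) Ry(pitch) Rx(roll)).
In Python, from cell import * gives the robot as it stands.
- The arm moves only by the tool drive_tool, never from a script. Its argument "moves" is text: rows parted by semicolons, each of 5 numbers parted by spaces: the shift along the tool's x, y, z in m, then the turn about the tool's z in degrees, then the gripper's target within -1 to 1 (fully open at 1, half-way at 0, shut at -1). In form: x y z yaw fingers; .... A call has exactly 8 rows; each row is the pose to reach, as a shift and turn from the pose commanded when the call began, along the tool's axes at that moment; what a row does not reach only later rows make up. A row lasts 1/10 s, in which the tool goes at most 50 mm and 8.59 degrees, less where a joint would pass 70% of its speed; a pose out of reach is approached as far as the arm can. A call with a gripper value outside its range is refused whole. The fingers move at their own pace and stop on an object; "grip_force" is the grip in N (left out, the last holds). Time passes only in rows, so rows that repeat a pose let the fingers close, or fill a call up. It gives the time, the measured TCP pose, the force and the opening at its end, in the units of the state.
- get_obs(): the state, without advancing time (a new reading comes with each control period).
- read_camera(name): name is "scene" or "top" or "wrist"; returns (picture, depth): 420x560x3 uint8, red, green, blue; 420x560 float32, m along the optical axis (not along the pixel's ray), 0 where there is no reading.
- calibration(name): a dict with "intrinsics" (3x3 intrinsics, pixels), "k1" (the pictures are not rectified: a ray, as slopes to the right and down, at radius r is drawn at 1 + k1 r^2 times it, then the intrinsics apply), "cam_to_world" (4x4, takes a point from camera to world coordinates); the wrist camera has in their place "T_tool_cam" (4x4, takes a point from camera to tool coordinates, whose origin is the TCP and whose axes are the flange's). Camera axes: x right, y up, looking along -z (the intrinsics and any distortion apply to the point x, -y, -z); pixel columns grow to the right and rows downward; lengths in m; the calibration is good to about 2 mm. A picture is of the moment at which its call begins: read the wrist's pose just before it. calibration takes no time and is no camera call.
- sign_off(): hands the job in, once; it reports no verdict.
Trained networks look in the newest picture that a camera, given by its name, has taken for a name from the list of things; names that differ only in an ending like _2 or _b are one class to them, and where a whole thing is asked for, a point or a joint stands for the part that bears it (a point fixed in the world has none). Each returns a list of dicts, best first, with "conf" (0 to 1); they miss things now and then, are a little off and sometimes report something else, mostly with a low value. They report only what shows in the picture. A call takes as long as a camera call.
- search_frame(camera, name): "uv" ([column, row] in pixels, amid what is visible of it).
- pinpoint(camera, name): "uv" ([column, row] in pixels: a listed point, or the origin of a listed thing).
The state is a dict: "time_s": time; "qpos": joint angles; "joint_velocities": joint speeds; "effort": joint torques, N m; "tool_pos": TCP position; "tool_rot": TCP orientation; "force": force on the tool from outside, world axes, zero at the start; "wrist_torque": the same for the moment, N m; "grip_width": finger opening in m.
Only numpy, scipy, OpenCV 4.12 (cv2) and the standard library are available. Lean on these libraries where they do the work, as an engineer would, in place of code of your own. Each camera call takes 0.05 s, during which the arm holds its last target. There are 200 camera calls.

## Working session

There is one attempt and no reset: what is moved stays moved. The work goes in short steps, Python scripts to look and compute and a tool call to move; the robot and the scene stay as the last step left them, time stands still between calls to the robot, and variables do not carry over. Pictures are saved under pics/ and viewed, about 8 in all and at most 12, crops included, and the job is handed in when it is done.

Besides the shell and the picture viewer there is one more tool, called after "Emit:" in YAML: its name, and indented under it one key for each argument. drive_tool: Moves the arm, as the interface text tells. Its arguments: {"type":"object","properties":{"moves":{"type":"string"},"grip_force":{"type":"number"}},"required":["moves"]}

```bash
mkdir -p pics; cat > h.py <<'E'
from cell import *
import numpy as np, cv2
from scipy.spatial.transform import Rotation as R
def Tc(cam):
    c=calibration(cam)
    if 'cam_to_world' in c: return c,np.array(c['cam_to_world'])
    o=get_obs(); T=np.eye(4); T[:3,:3]=R.from_euler('xyz',o['tool_rot'],degrees=True).as_matrix(); T[:3,3]=o['tool_pos']
    return c,T@np.array(c['T_tool_cam'])
def ray(c,uv):
    p=cv2.undistortPoints(np.array([[uv]],float),np.array(c['intrinsics']),np.array([c['k1'],0,0,0.]))[0,0]
    return np.array([p[0],-p[1],-1.])
def w(c,T,d,uv):
    u,v=np.round(uv).astype(int); z=np.median([q for q in d[v-1:v+2,u-1:u+2].ravel() if q>0] or [np.nan])
    return (T@np.r_[ray(c,uv)*z,1])[:3]
def tri(obs): # list of (c,T,uv)
    A=np.zeros((3,3));b=np.zeros(3)
    for c,T,uv in obs:
        r=T[:3,:3]@ray(c,uv);r/=np.linalg.norm(r);P=np.eye(3)-np.outer(r,r);A+=P;b+=P@T[:3,3]
    return np.linalg.solve(A,b)
E
python3 - <<'E'
from h import *
print(get_obs())
for n in ['scene','top','wrist']:
    c,T=Tc(n); im,d=read_camera(n); cv2.imwrite(f'pics/{n}0.png',im[:,:,::-1])
    print(n,T[:3,3].round(3))
    for f,t in [(search_frame,'press'),(pinpoint,'press'),(pinpoint,'tympan_bar'),(search_frame,'spare_tympan')]:
        for r in f(n,t)[:3]: print(f.__name__,t,np.round(r['uv']),round(r['conf'],2),w(c,T,d,r['uv']).round(3) if 0<r['uv'][0]<558 and 0<r['uv'][1]<418 else '')
a=np.hstack([cv2.imread('pics/scene0.png'),cv2.imread('pics/top0.png')]); print(get_obs()['time_s'])
E
```

```text
{'time_s': 0.0, 'qpos': array([72.08473276, 18.43800056, -4.0143688 , 83.17577033,  1.29425704,
       78.54038707, -3.25821477]), 'joint_velocities': array([-0.01468626,  0.00529545, -0.0175664 , -0.01342924, -0.09775932,
       -0.04453236, -0.04810573]), 'effort': array([-1.53630954e-04, -4.91288245e+01, -4.03860016e-01, -3.12527204e+01,
       -6.37090998e-02,  4.38586471e-02,  1.72943287e-04]), 'tool_pos': array([ 0.20841164, -0.61509242,  0.22146575]), 'tool_rot': array([-1.79891040e+02,  5.43855748e-03,  1.87255748e+01]), 'force': array([-0.68382379,  0.03275421,  0.14672716]), 'wrist_torque': array([-0.04030581,  0.00571221,  0.02716042]), 'grip_width': 0.08695636141691747}
scene [0.868 0.609 0.559]
call press [223. 161.] 0.66 [ 0.568 -0.128  0.086]
call press [235. 152.] 0.56 [ 0.527 -0.158  0.083]
call press [224. 168.] 0.63 [ 0.557 -0.151  0.053]
call tympan_bar [252. 155.] 0.89 [ 0.512 -0.103  0.098]
call spare_tympan [343. 286.] 0.69 [0.554 0.28  0.079]
top [0.433 0.055 0.969]
call press [408. 204.] 0.58 [ 0.527 -0.205  0.063]
call press [410. 205.] 0.92 [ 0.524 -0.209  0.06 ]
call tympan_bar [362. 213.] 0.69 [ 0.505 -0.112  0.094]
call spare_tympan [150. 189.] 0.92 [0.544 0.273 0.074]
wrist [ 0.28  -0.59   0.385]
0.75
```

View pics/top0.png

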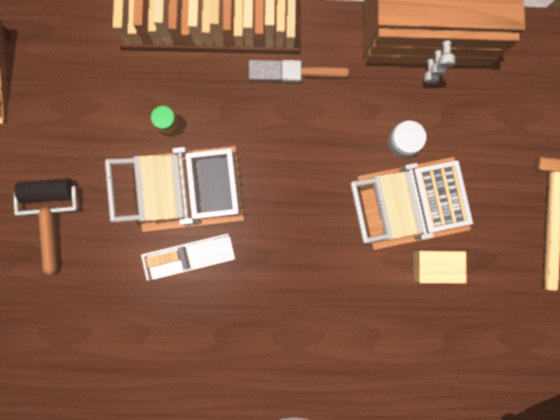

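View pics/scene0.png

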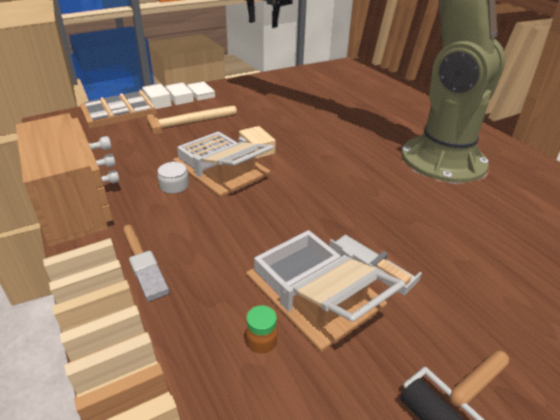

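Press with type is the right one (hinge near px 413,200 in top; bar near px 360,212); the empty one at px 180,185 lies on the left, bar left too. I'll bring the wrist camera over the bar.

Emit:
drive_tool:
  moves: "0.03 -0.03 -0.01 1 -0.1;0.06 -0.06 -0.02 2 -0.1;0.09 -0.095 -0.03 3 -0.1;0.12 -0.126 -0.03 4 -0.1;0.15 -0.158 -0.03 5 -0.1;0.18 -0.19 -0.03 6 -0.1;0.21 -0.22 -0.03 6 -0.1;0.24 -0.25 -0.03 6 -0.1"

```text
time_s: 1.55
tool_pos: [0.3562, -0.3001, 0.2529]
tool_rot: [179.9, -0.0, 12.7]
force: [1.3, -0.2, 0.6]
grip_width: 0.0403
```

Emit:
drive_tool:
  moves: "0.03 -0.03 0 0 -0.1;0.06 -0.06 0 0 -0.1;0.09 -0.09 0 0 -0.1;0.1 -0.12 0 0 -0.1;0.11 -0.14 0 0 -0.1;0.11 -0.14 0 0 -0.1;0.11 -0.14 0 0 -0.1;0.11 -0.14 0 0 -0.1"

```text
time_s: 2.35
tool_pos: [0.4317, -0.1425, 0.2525]
tool_rot: [180.0, 0.0, 12.6]
force: [-0.2, -0.2, 0.9]
grip_width: 0.0391
```

```bash
python3 - <<'E'
from h import *
o=get_obs();print(o['time_s'],o['tool_pos'],o['tool_rot'],o['grip_width'],o['force'])
L=[]
for n in ['scene','top','wrist']:
    c,T=Tc(n); im,d=read_camera(n); cv2.imwrite(f'pics/{n}1.png',im[:,:,::-1]); np.savez(f'{n}1',d=d,T=T)
    if n=='wrist':print(T.round(3))
    for t in ['press','tympan_bar']:
        for r in pinpoint(n,t)[:3]:
            print(n,t,np.round(r['uv']),round(r['conf'],2),w(c,T,d,r['uv']).round(4) if 2<r['uv'][0]<556 and 2<r['uv'][1]<416 else '')
            if t=='tympan_bar' and r is not None: L.append((c,T,r['uv']))
print(tri(L)); np.savez('scene1',1)
E
```

```text
2.35 [ 0.43172242 -0.14249905  0.25252257] [1.79972337e+02 1.34636253e-02 1.25999808e+01] 0.03912948301761562 [-0.23430688 -0.24077429  0.87082469]
scene tympan_bar [253. 153.] 0.83 [ 0.5076 -0.106   0.0999]
top press [412. 205.] 0.57 [ 0.5249 -0.2136  0.0593]
top tympan_bar [361. 214.] 0.82 [ 0.5028 -0.1093  0.0991]
[[ 0.218  0.937  0.273  0.506]
 [-0.976  0.209  0.061 -0.124]
 [ 0.    -0.28   0.96   0.415]
 [ 0.     0.     0.     1.   ]]
wrist tympan_bar [258. 101.] 0.8 [ 0.5053 -0.1067  0.0993]
[ 0.50478284 -0.10835234  0.09812522]
```

View pics/wrist1.png

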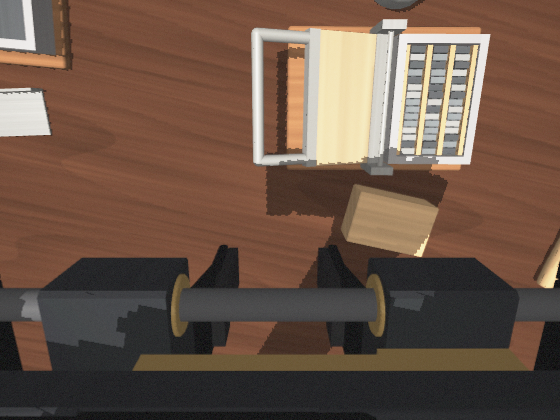

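The wrist view shows the bar from px (257,38) to (260,158), the panel and the hinge from (394,28) to (379,170). I'll get the axis direction from the depth.

```bash
python3 - <<'E'
from h import *
z=np.load('wrist1.npz');d,T=z['d'],z['T'];c=calibration('wrist')
def P(r0,r1,lo,hi,c0,c1):
    pts=[w(c,T,d,(u,v)) for v in range(r0,r1,4) for u in range(c0,c1)]
    pts=np.array(pts); return pts[(pts[:,2]>lo)&(pts[:,2]<hi)]
b=P(50,150,.08,.11,248,270); m=b.mean(0); v=np.linalg.svd(b-m)[2][0]
print('bar',m.round(4),b[:,2].max().round(4),'yaw',np.degrees(np.arctan2(v[1],v[0])))
for r in (60,80,100,120,140):
    print(r,[w(c,T,d,(u,r)).round(3).tolist() for u in (253,258,263)])
for uv in [(257,36),(260,161),(394,26),(394,33),(379,168),(382,160),(388,100),(315,40),(318,160),(375,40),(370,160)]: print(uv,w(c,T,d,uv).round(4))
E
```

```text
bar [ 0.5071 -0.1061  0.0985] 0.1006 yaw -167.4226782473114
60 [[0.536, -0.097, 0.098], [0.537, -0.101, 0.1], [0.548, -0.099, 0.001]]
80 [[0.521, -0.1, 0.098], [0.522, -0.104, 0.1], [0.528, -0.103, 0.001]]
100 [[0.505, -0.103, 0.098], [0.506, -0.107, 0.099], [0.507, -0.111, 0.096]]
120 [[0.489, -0.106, 0.098], [0.49, -0.11, 0.099], [0.491, -0.114, 0.095]]
140 [[0.472, -0.109, 0.097], [0.473, -0.114, 0.1], [0.474, -0.118, 0.096]]
(257, 36) [ 0.5542 -0.0962  0.0999]
(260, 161) [ 0.4557 -0.1193  0.1   ]
(394, 26) [ 0.5954 -0.2117  0.0603]
(394, 33) [ 0.5938 -0.2176  0.0437]
(379, 168) [ 0.4685 -0.2368  0.0598]
(382, 160) [ 0.4762 -0.2397  0.0524]
(388, 100) [ 0.5353 -0.2343  0.0303]
(315, 40) [ 0.5647 -0.1437  0.0824]
(318, 160) [ 0.4652 -0.1723  0.0784]
(375, 40) [ 0.5805 -0.1983  0.0602]
(370, 160) [ 0.4742 -0.2256  0.0599]
```

Emit:
drive_tool:
  moves: "0.04 -0.01 0.02 0 -0.1;0.08 -0.019 0.05 0 -0.1;0.08 -0.019 0.09 0 -0.1;0.08 -0.019 0.12 0 -0.1;0.08 -0.019 0.14 0 -0.1;0.08 -0.019 0.16 0 -0.1;0.08 -0.019 0.175 0 -0.1;0.08 -0.019 0.175 0 -0.1"

```text
time_s: 3.6
tool_pos: [0.5044, -0.1046, 0.0755]
tool_rot: [-179.9, 0.2, 12.7]
force: [-0.1, 0.1, 0.1]
grip_width: 0.0391
```

```bash
python3 - <<'E'
from h import *
o=get_obs();print(o['time_s'],o['tool_pos'],o['tool_rot'],o['grip_width'],o['force'])
im,d=read_camera('wrist'); cv2.imwrite('pics/wrist2.png',im[:,:,::-1])
E
```

```text
3.6 [ 0.50437517 -0.10458925  0.07552799] [-179.87608003    0.19853001   12.72697796] 0.039139974629696 [-0.12258981  0.08318042  0.10148878]
```

View pics/wrist2.png

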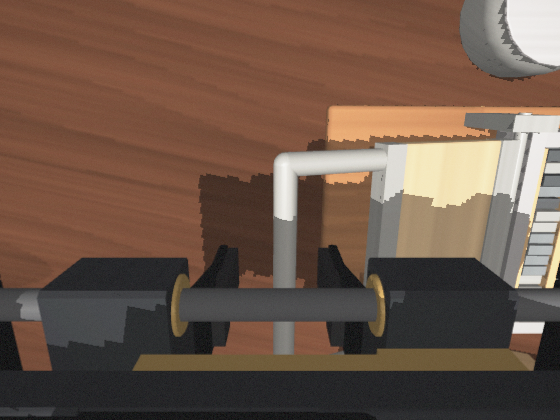

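The bar (column 285) lies between the fingers (235..320), centred. Closing.

Emit:
drive_tool:
  moves: "0 0 0 0 -1;0 0 0 0 -1;0 0 0 0 -1;0 0 0 0 -1;0 0 0 0 -1;0 0 0 0 -1;0 0 0 0 -1;0 0 0 0 -1"
  grip_force: 15

```text
time_s: 4.45
tool_pos: [0.5068, -0.107, 0.0781]
tool_rot: [179.8, -0.1, 12.7]
force: [1.1, -5.2, 0.1]
grip_width: 0.0091
```

```bash
python3 - <<'E'
from h import *
o=get_obs();print(o['time_s'],o['tool_pos'],o['tool_rot'],o['grip_width'],o['force'])
# arc: press angle a above level on +y side: 20deg -> 180; shifts along tool y (press -y) and z (down)
a0=20
for a in list(range(20,181,5)):
    t=np.radians(a); print(a, round(.13*(np.cos(np.radians(20))-np.cos(t)),4), round(-.13*(np.sin(t)-np.sin(np.radians(20))),4))
E
```

```text
4.45 [ 0.50680081 -0.10697269  0.07813235] [ 1.79828450e+02 -8.09487081e-02  1.26520154e+01] 0.009055415366998812 [ 1.149257   -5.20948433  0.06298384]
20 0.0 -0.0
25 0.0043 -0.0105
30 0.0096 -0.0205
35 0.0157 -0.0301
40 0.0226 -0.0391
45 0.0302 -0.0475
50 0.0386 -0.0551
55 0.0476 -0.062
60 0.0572 -0.0681
65 0.0672 -0.0734
70 0.0777 -0.0777
75 0.0885 -0.0811
80 0.0996 -0.0836
85 0.1108 -0.085
90 0.1222 -0.0855
95 0.1335 -0.085
100 0.1447 -0.0836
105 0.1558 -0.0811
110 0.1666 -0.0777
115 0.1771 -0.0734
120 0.1872 -0.0681
125 0.1967 -0.062
130 0.2057 -0.0551
135 0.2141 -0.0475
140 0.2217 -0.0391
145 0.2286 -0.0301
150 0.2347 -0.0205
155 0.24 -0.0105
160 0.2443 -0.0
165 0.2477 0.0108
170 0.2502 0.0219
175 0.2517 0.0331
180 0.2522 0.0445
```

Emit:
drive_tool:
  moves: "0 0.004 -0.010 0 -1;0 0.010 -0.020 0 -1;0 0.016 -0.030 0 -1;0 0.023 -0.039 0 -1;0 0.030 -0.047 0 -1;0 0.039 -0.055 0 -1;0 0.048 -0.062 0 -1;0 0.057 -0.068 0 -1"

```text
time_s: 5.25
tool_pos: [0.5182, -0.1592, 0.1464]
tool_rot: [-179.9, 0.1, 12.8]
force: [-2.4, 4.0, 3.0]
grip_width: 0.0093
```

Emit:
drive_tool:
  moves: "0 0.010 -0.005 0 -1;0 0.0205 -0.0096 0 -1;0 0.031 -0.013 0 -1;0 0.042 -0.0155 0 -1;0 0.0535 -0.017 0 -1;0 0.065 -0.0174 0 -1;0 0.076 -0.017 0 -1;0 0.0875 -0.0155 0 -1"

```text
time_s: 6.05
tool_pos: [0.5376, -0.2475, 0.1609]
tool_rot: [180.0, 0.0, 12.7]
force: [-2.5, 0.2, 1.8]
grip_width: 0.0093
```

Emit:
drive_tool:
  moves: "0 0.011 0.0025 0 -1;0 0.022 0.006 0 -1;0 0.0325 0.010 0 -1;0 0.0425 0.0155 0 -1;0 0.052 0.0215 0 -1;0 0.061 0.0285 0 -1;0 0.0695 0.036 0 -1;0 0.077 0.0445 0 -1"

```text
time_s: 6.85
tool_pos: [0.5542, -0.322, 0.1154]
tool_rot: [-180.0, 0.1, 12.7]
force: [-4.9, -1.9, 0.3]
grip_width: 0.0092
```

Emit:
drive_tool:
  moves: "0 0.004 0.0053 0 -1;0 0.008 0.011 0 -1;0 0.012 0.0166 0 -1;0 0.015 0.0225 0 -1;0 0.018 0.0286 0 -1;0 0.021 0.035 0 -1;0 0.0235 0.0423 0 -1;0 0.026 0.050 0 -1"

```text
time_s: 7.65
tool_pos: [0.56, -0.3477, 0.066]
tool_rot: [179.9, 0.0, 12.7]
force: [-5.4, -2.8, 0.5]
grip_width: 0.0089
```

Emit:
drive_tool:
  moves: "0 0.0012 0.005 0 -1;0 0.0023 0.010 0 -1;0 0.003 0.0145 0 -1;0 0.0035 0.019 0 -1;0 0.004 0.023 0 -1;0 0.0043 0.027 0 -1;0 0.0045 0.0305 0 -1;0 0.0045 0.0325 0 -1"

```text
time_s: 8.45
tool_pos: [0.5612, -0.3531, 0.0336]
tool_rot: [179.8, 0.0, 12.7]
force: [-3.6, -4.8, 0.1]
grip_width: 0.0087
```

```bash
python3 - <<'E'
from h import *
o=get_obs();print(o['time_s'],o['tool_pos'],o['tool_rot'],o['grip_width'],o['force'])
im,d=read_camera('wrist'); cv2.imwrite('pics/wrist3.png',im[:,:,::-1])
E
```

```text
8.45 [ 0.56122263 -0.35305755  0.03363481] [1.79840816e+02 9.57168732e-03 1.26559753e+01] 0.008723030905411646 [-3.55998942 -4.81867011  0.1487273 ]
```

View pics/wrist3.png

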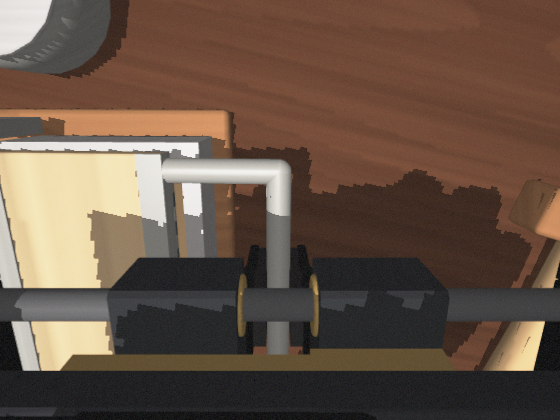

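The flap is almost flat over the bed, with the bar still held (column 280). I'll feel for the stop.

Emit:
drive_tool:
  moves: "0 0 0.001 0 -1;0 0 0.002 0 -1;0 0 0.003 0 -1;0 0 0.003 0 -1;0 0 0.003 0 -1;0 0 0.003 0 -1;0 0 0.003 0 -1;0 0 0.003 0 -1"

```text
time_s: 9.3
tool_pos: [0.5612, -0.3532, 0.0309]
tool_rot: [179.8, 0.0, 12.7]
force: [-3.5, -4.4, -0.3]
grip_width: 0.0089
```

Emit:
drive_tool:
  moves: "0 0 0.001 0 -1;0 0 0.002 0 -1;0 0 0.003 0 -1;0 0 0.004 0 -1;0 0 0.004 0 -1;0 0 0.004 0 -1;0 0 0.004 0 -1;0 0 0.004 0 -1"

```text
time_s: 10.1
tool_pos: [0.5613, -0.3532, 0.0269]
tool_rot: [179.8, 0.0, 12.7]
force: [-3.3, -5.0, -1.1]
grip_width: 0.0089
```

```bash
python3 - <<'E'
from h import *
c,T=Tc('wrist'); im,d=read_camera('wrist'); cv2.imwrite('pics/wrist4.png',im[:,:,::-1])
for uv in [(280,180),(280,200),(280,220),(170,171),(200,171),(230,171),(60,170),(100,170),(130,170),(60,190),(110,190)]: print(uv,w(c,T,d,uv).round(4))
E
```

```text
(280, 180) [ 0.6084 -0.3425  0.0552]
(280, 200) [ 0.6007 -0.3442  0.0555]
(280, 220) [ 0.5927 -0.346   0.0553]
(170, 171) [ 0.6028 -0.3011  0.0555]
(200, 171) [ 0.6052 -0.3121  0.0554]
(230, 171) [ 0.6076 -0.3232  0.0551]
(60, 170) [ 0.5936 -0.2595  0.0539]
(100, 170) [ 0.5971 -0.2747  0.0544]
(130, 170) [ 0.5996 -0.2858  0.0543]
(60, 190) [ 0.5859 -0.2603  0.0546]
(110, 190) [ 0.5899 -0.2789  0.0539]
```

Bar top is at 55 mm and panel level: shut. Release to the partial opening and go up.

Emit:
drive_tool:
  moves: "0 0 0 0 -0.3;0 0 0 0 -0.3;0 0 0 0 -0.3;0 0 0 0 -0.3;0 0 0 0 -0.3;0 0 0 0 -0.3;0 0 0 0 -0.3;0 0 0 0 -0.3"

```text
time_s: 10.95
tool_pos: [0.5615, -0.3507, 0.0271]
tool_rot: [180.0, -0.0, 12.7]
force: [-0.1, -0.4, -0.6]
grip_width: 0.0304
```

Emit:
drive_tool:
  moves: "0 0 -0.01 0 -0.3;0 0 -0.02 0 -0.3;0 0 -0.035 0 -0.3;0 0 -0.055 0 -0.3;0 0 -0.08 0 -0.3;0 0 -0.11 0 -0.3;0 0 -0.14 0 -0.3;0 0 -0.14 0 -0.3"

```text
time_s: 11.75
tool_pos: [0.5646, -0.3519, 0.1743]
tool_rot: [179.6, -0.4, 12.7]
force: [-0.1, -0.2, 0.4]
grip_width: 0.0305
```

```bash
python3 - <<'E'
from h import *
o=get_obs();print(o['time_s'],o['tool_pos'],o['grip_width'],o['force'])
for n in ('top','wrist'):
    c,T=Tc(n); im,d=read_camera(n); cv2.imwrite(f'pics/{n}5.png',im[:,:,::-1])
    for r in pinpoint(n,'tympan_bar')[:2]: print(n,r['uv'],r['conf'],w(c,T,d,r['uv']))
a=cv2.imread('pics/top5.png')[:300];b=cv2.imread('pics/wrist5.png')[:300]
cv2.imwrite('pics/both5.png',cv2.resize(np.vstack([a,b]),None,fx=1,fy=1))
E
```

```text
11.75 [ 0.56460236 -0.35194555  0.17429046] 0.030463611096612143 [-0.0948361  -0.16282201  0.35519042]
top [486.6, 189.9] 0.74 [ 0.52981261 -0.26929085  0.25091178]
wrist [278.5, 204.6] 0.67 [ 0.56107617 -0.35125725  0.05487609]
```

View pics/both5.png

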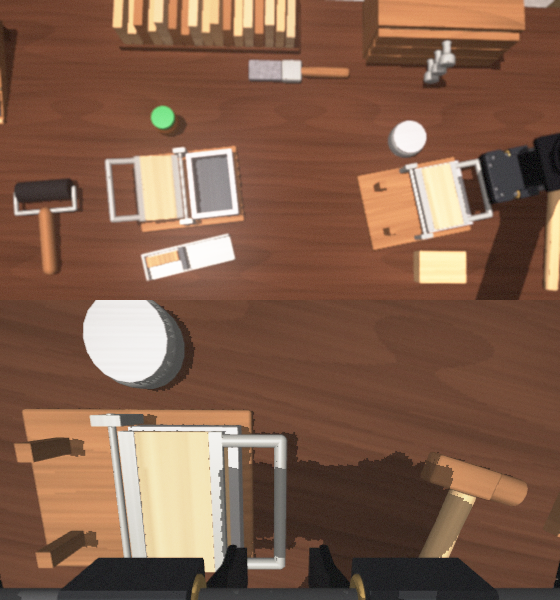

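The flap lies shut (bar top at 55 mm, px (278,505) in the lower view), the gripper is clear above it, and the empty press (px 180,185 in top) is unchanged. I'll hand in.

```bash
python3 -c "
from cell import *
print(sign_off())"
```

```text
the job is handed in; nothing more can be done
None
```

The flap over the type is shut, and I handed the job in with about 12 of the 42 s used. I gripped the bar at 15 N, carried it over in 5° steps, slowed for the last 40°, let go only once it was shut, and drew the gripper straight up.

**Shut height:** the wrist camera's depth put the bar's top at 55 mm, so its centre is at the 50 mm shut height. The bar still read 55 mm after release, and the panel lay level before it.

**Clearance:** the gripper stood about 12 cm above the bar, with wrist force under 0.5 N.

**Empty press:** its flap looks unchanged in the top view. I judged this by eye and did not measure its angle.

**Checks that disagreed or showed nothing:**
- The last few millimetres of pressing down gave no clear contact force at the stop, so the shut position rests on the depth readings.
- In the last top picture the network's bar point came out at 0.25 m high, most likely on the arm that covered the bar there. I ignored it.

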